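# Weigh out a lunch portion on a spring scale under a ledge

### The arm

A 6-joint arm with a two-finger parallel gripper is mounted at the origin on the work surface. World frame = base frame: x ahead of the robot, y to its left, z up, the work surface at z = 0. Lengths are in m, angles in degrees, forces in N, time in s.
With the tool pointing down it reaches from about 0.325 to 0.85 m from the base axis. Payload 15.5 kg.
Tool frame: the origin (TCP) lies at the very end of the fingers, on their centre line; the grasp point (between the pads) lies arm.grip_depth behind it (arm.grip_depth is the distance from the TCP to the grasp point, in m); z points along the fingers, y is the direction in which the jaws open and shut (so a half turn about z gives the same grasp; the last joint's range is limited). The gripper opens to 91 mm and grips with 3 to 60 N. Pads are 32 mm wide; open, the fingers measure 118 mm over their backs; the gripper's body (76 mm by 178 mm) begins 60 mm behind the grasp point.
Start: joints at [-69.013, 28.281, 77.091, -0, 74.628, -5.472], TCP at [0.278, -0.56, 0.214] pointing down, gripper open.
Joint ranges: [-166.48, 166.48], [-47.26, 123.95], [12.59, 153.08], [-70.14, 250.14], [6.76, 159.57], [-176.63, 176.63]. Speed limits (degrees/s): [108.29, 108.29, 147.25, 172.46, 172.46, 172.46].

### API

Orientations are given as a 3x3 rotation matrix whose columns are the frame's x, y, z axes.
In Python, from rig import arm gives the robot as it stands. Calls block until the motion is done:
- arm.move_to(position, orientation): joint-space move of the TCP to a pose.
- arm.move_l(position, orientation=None, feed=0.15): straight line of the TCP; orientation=None keeps the orientation; feed is the mean speed in m/s.
- arm.move_joints(angles): joint-space move.
- arm.grip(opening): finger opening in m; the grip force is fixed at half the most; returns when the fingers have stopped.
- arm.sleep(seconds).
- arm.solve_ik(position, orientation): joint angles nearest the present ones, or None.
- arm.snapshot(name): name is "scene" or "top"; returns the picture (400x640x3 uint8, red, green, blue); there is no depth.
- arm.get_calibration(name): a dict with "intrinsics" (3x3 intrinsics, pixels), "k1" (the pictures are not rectified: a ray, as slopes to the right and down, at radius r is drawn at 1 + k1 r^2 times it, then the intrinsics apply), "cam_to_world" (4x4, takes a point from camera to world coordinates). Camera axes: x right, y down, z forward; pixel columns grow to the right and rows downward; lengths in m; the calibration is good to about 2 mm. A picture is of the moment at which its call begins. get_calibration takes no time and is no camera call.
A pose or a line that the arm cannot do raises arm.Unreachable and nothing moves.
- arm.sign_off(): hands the job in, once; it reports no verdict.
Readings, each from a call of its own:
- arm.current_t(): time.
- arm.current_joint_positions(): joint angles.
- arm.current_dq(): joint speeds.
- arm.current_tau(): joint torques, N m.
- arm.current_ee_pos(): TCP position.
- arm.current_tool_rot(): TCP orientation.
- arm.current_force(): force on the tool from outside, world axes, zero at the start.
- arm.current_torque(): the same for the moment, N m.
- arm.current_width(): finger opening in m.
Only numpy, scipy, OpenCV 4.12 (cv2) and the standard library are available. Lean on these libraries where they do the work, as an engineer would, in place of code of your own. Each camera call takes 0.05 s, during which the arm holds its last target. There are 200 camera calls.

### The job

The lunch portion on the spring scale is too heavy. Take the large orange-banded bar off the pan and lay it on the birch tray, then put small blue-banded bars on the pan, only as many as it takes, until the needle rests within the green band with the gripper clear of it. Leave the round tin on the pan and any bars not needed on the tray, and do not disturb the bottle or the glasses.

Things in the scene. Friction and masses are not known exactly. Their poses are not given: they have to be found in the camera images.
- scale: Green spring scale, fixed: housing 85 x 150 mm, 38 mm tall, below the pan; sloping white dial (100 mm across) on its +x side. Origin: on the table below the pan's centre; own x away from the robot (within 10 degrees), own y along the pan, z up. On the pan at the start: the tin near its +y end, the large bar near its middle; its -y part is free.
- pan_in (a point): Centre of the pan's floor (upper face); axes as the scale's; sinks with the pan. Steel pan, floor 88 mm (x) by 214 mm (y), lip 5 mm high and 3 mm thick all round. Empty, the floor is 80 mm above the table; it slides straight down 8.2 mm per 100 g laid on it (spring 120 N/m), at most 34 mm, and settles in about a second.
- needle (a joint): Angle of the red needle on the dial, rad, 0 with the pan empty, growing clockwise seen from above as the pan sinks: 0.82 rad per 100 g on the pan. The green band on the dial runs from 1.33 to 1.79 rad.
- ledge: Fixed wooden ledge bridging the scale: board 56 mm deep (own x), 340 mm long (own y), underside 250 mm and top 266 mm above the table, end legs 14 mm thick at y = +-161 mm; small plant and chopstick rest on its ends (to 312 mm). Origin: on the table below the board's centre, 5 to 11 mm beyond the pan's. It bars an upright gripper from the pan; tilt it about 30 degrees, fingers pointing away from the robot and down.
- tray: Birch plywood tray, fixed: 320 mm (own x) by 340 mm (own y), floor 8 mm thick, walls 8 mm thick and 22 mm high over all. Origin: centre of its underside, own x away from the robot (within 10 degrees). Small bars lie in a row in its robot-side half, bottle and glasses stand in its far third; the strip between (own x from -15 to 72 mm) starts empty.
- large_bar: Large nut bar, a brown block with an orange paper band: 72 mm long (own x), 36 mm wide (own y), 40 mm tall, 150 to 190 g. Origin: centre of its underside, z up. Starts near the middle of the pan, its length roughly along the pan's x.
- bar_1: Small nut bar, a brown block with a blue paper band: 52 mm long (own x), 26 mm wide (own y), 30 mm tall. Origin: centre of its underside, z up. Weighs somewhere between 45 and 55 g. Starts on the tray, its length roughly along the tray's x.
- bar_2: Small nut bar, a brown block with a blue paper band: 52 mm long (own x), 26 mm wide (own y), 30 mm tall. Origin: centre of its underside, z up. Weighs somewhere between 45 and 55 g. Starts on the tray, its length roughly along the tray's x.
- bar_3: Small nut bar, a brown block with a blue paper band: 52 mm long (own x), 26 mm wide (own y), 30 mm tall. Origin: centre of its underside, z up. Weighs somewhere between 45 and 55 g. Starts on the tray, its length roughly along the tray's x.
- tin: Round closed metal tin, 56 mm across, 36 mm tall, contents unknown (80 to 150 g in all), standing near the +y end of the pan. Origin: centre of its underside. It stays there.
- bottle: Green glass bottle, 66 mm across, 230 mm tall, standing in the tray's far third. Origin: centre of its underside. Bystander.
- glass_1: Clear drinking glass, 64 mm across, 100 mm tall, in the tray's far third. Origin: centre of its underside. Bystander.
- glass_2: Clear drinking glass like the other one. Bystander.
Things that resemble listed ones, but are neither listed nor needed, are in the scene too. Leave any grey or pink look-alike of the bar_3 alone.

How it is judged (in metres and radians):
On the way:
1. the large bar lies on the tray, let go, with the tin still on the pan and the needle below the green band (x of large_bar in the frame of tray between -0.158 and 0.158 m and y of large_bar in the frame of tray between -0.168 and 0.168 m and z of large_bar in the frame of tray between 0.002 and 0.05 m and x of tin in the frame of pan_in between -0.05 and 0.05 m and y of tin in the frame of pan_in between -0.112 and 0.112 m and z of tin in the frame of pan_in between -0.004 and 0.055 m and contact force between the fingers and large_bar below 0.1 N and linear speed of large_bar below 0.03 m/s and value of joint needle below 1.31 rad), for 0.2 s.
At the end, for the whole second after the job is handed in: The needle rests between 1.31 and 1.81 rad (the green band and a hair more), the tin stands upright on the pan, the large bar lies on the tray, every small bar lies either on the pan or on the tray, and all are at rest (x of tin in the frame of pan_in between -0.05 and 0.05 m and y of tin in the frame of pan_in between -0.112 and 0.112 m and z of tin in the frame of pan_in between -0.004 and 0.055 m and angle between tin's own z axis and vertical below 0.2 rad and x of large_bar in the frame of tray between -0.158 and 0.158 m and y of large_bar in the frame of tray between -0.168 and 0.168 m and z of large_bar in the frame of tray between 0.002 and 0.05 m and value of joint needle between 1.31 and 1.81 rad and ((x of bar_1 in the frame of pan_in between -0.05 and 0.05 m and y of bar_1 in the frame of pan_in between -0.112 and 0.112 m and z of bar_1 in the frame of pan_in between -0.004 and 0.055 m) or (x of bar_1 in the frame of tray between -0.158 and 0.158 m and y of bar_1 in the frame of tray between -0.168 and 0.168 m and z of bar_1 in the frame of tray between 0.002 and 0.05 m)) and ((x of bar_2 in the frame of pan_in between -0.05 and 0.05 m and y of bar_2 in the frame of pan_in between -0.112 and 0.112 m and z of bar_2 in the frame of pan_in between -0.004 and 0.055 m) or (x of bar_2 in the frame of tray between -0.158 and 0.158 m and y of bar_2 in the frame of tray between -0.168 and 0.168 m and z of bar_2 in the frame of tray between 0.002 and 0.05 m)) and ((x of bar_3 in the frame of pan_in between -0.05 and 0.05 m and y of bar_3 in the frame of pan_in between -0.112 and 0.112 m and z of bar_3 in the frame of pan_in between -0.004 and 0.055 m) or (x of bar_3 in the frame of tray between -0.158 and 0.158 m and y of bar_3 in the frame of tray between -0.168 and 0.168 m and z of bar_3 in the frame of tray between 0.002 and 0.05 m)) and linear speed of each of bar_1, bar_2, bar_3, tin, large_bar below 0.02 m/s); the robot touches nothing.
It fails at once if the bottle or a glass is shifted by more than 25 mm or tipped (distance of any of bottle, glass_1, glass_2 from where it was at the start of the episode above 0.025 m or angle between any of bottle, glass_1, glass_2's own z axis and vertical above 0.25 rad).
It also fails if it takes over 72 s, if anything falls off the work surface, if the arm or the gripper's body presses on something with over 40 N, if the wrist force passes 120 N, or if a joint passes its speed limit or range.

## Working session

There is one attempt and no reset: what is moved stays moved. The work goes in short steps, each a Python script; the robot and the scene stay as the last script left them, time stands still between calls to the robot, and variables do not carry over. Pictures are saved under pics/ and viewed, about 8 in all and at most 12, crops included, and the job is handed in when it is done.

```bash
ls; mkdir -p pics
python3 - <<'E'
from rig import arm
import cv2,numpy as np
for n in("scene","top"):
    im=arm.snapshot(n); cv2.imwrite(f"pics/{n}0.png",im[:,:,::-1])
    c=arm.get_calibration(n); print(n,np.round(c["intrinsics"],1).tolist(),c["k1"],np.round(c["cam_to_world"],3).tolist())
print(arm.grip_depth,arm.current_t(),np.round(arm.current_tool_rot(),3).tolist())
E
```

```text
pics
scene [[362.6, 0.0, 319.6], [0.0, 362.6, 199.9], [0.0, 0.0, 1.0]] -0.029323703199413072 [[0.294, 0.777, -0.557, 1.002], [0.956, -0.236, 0.176, -0.127], [0.005, -0.584, -0.812, 0.758], [0.0, 0.0, 0.0, 1.0]]
top [[466.0, 0.0, 317.2], [0.0, 466.0, 191.0], [0.0, 0.0, 1.0]] 0.0284598967281833 [[-0.018, -0.995, 0.1, 0.444], [-0.999, 0.015, -0.033, 0.031], [0.032, -0.1, -0.994, 1.146], [0.0, 0.0, 0.0, 1.0]]
0.0188 0.1 [[0.895, 0.446, -0.0], [0.446, -0.895, 0.001], [0.0, -0.001, -1.0]]
```

View pics/scene0.png

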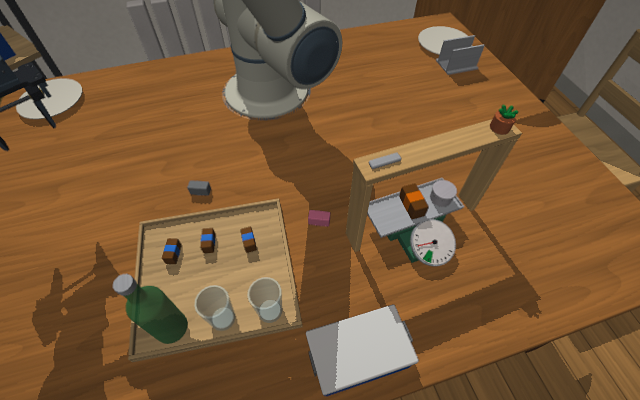

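View pics/top0.png

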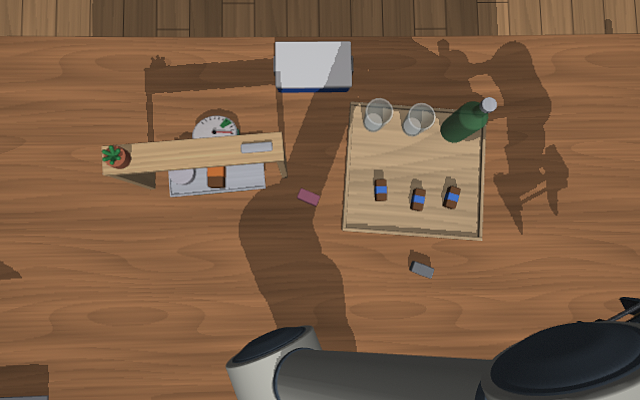

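The pictures show:
- **Small bars (blue):** top (381,190), (418,199), (453,197); scene (248,238), (207,240), (172,251).
- **Look-alikes to leave:** grey at top (422,270) and pink at top (308,197).
- **Large orange bar:** scene (413,200), top (216,176). It is the only orange-banded block.
- **Tin:** scene (443,191).

Next I measure these and check the choice in one close montage.

```bash
cat > h.py <<'E'
import cv2,numpy as np
from rig import arm
C={n:arm.get_calibration(n) for n in("scene","top")}
def ray(n,uv):
    c=C[n]; T=np.array(c["cam_to_world"]); K=np.array(c["intrinsics"])
    p=cv2.undistortPoints(np.array(uv,float).reshape(-1,1,2),K,np.array([c["k1"],0,0,0.]))[:,0]
    return T[:3,3],np.c_[p,np.ones(len(p))]@T[:3,:3].T
def plane(n,uv,z):
    o,d=ray(n,uv); return o+d*((z-o[2])/d[:,2])[:,None]
def pix(n,P):
    c=C[n]; T=np.linalg.inv(np.array(c["cam_to_world"]))
    return cv2.projectPoints(np.array(P,float).reshape(-1,3),cv2.Rodrigues(T[:3,:3])[0],T[:3,3],np.array(c["intrinsics"]),np.array([c["k1"],0,0,0.]))[0][:,0]
def tri(ua,ub):
    (o,d),(p,e)=ray("scene",ua),ray("top",ub); d=d[0];e=e[0]
    s=np.linalg.lstsq(np.c_[d,-e],p-o,rcond=None)[0]; a,b=o+d*s[0],p+e*s[1]
    return (a+b)/2,np.linalg.norm(a-b)
def blobs(im,lo,hi,amin=12):
    m=cv2.inRange(cv2.cvtColor(im,cv2.COLOR_RGB2HSV),lo,hi)
    n,_,st,ce=cv2.connectedComponentsWithStats(m)
    return [(ce[i].round(1).tolist(),int(st[i,4])) for i in range(1,n) if st[i,4]>=amin]
BLUE=((105,140,60),(125,255,255)); ORANGE=((8,200,110),(16,255,255))
E
python3 - <<'E'
from h import *
I={n:cv2.imread(f"pics/{n}0.png")[:,:,::-1].copy() for n in("scene","top")}
for n in I: print(n,"blue",blobs(I[n],*BLUE),"orange",blobs(I[n],*ORANGE))
for n,u in(("scene",(413,200)),("top",(216,176))):
    print(n,cv2.cvtColor(I[n],cv2.COLOR_RGB2HSV)[u[1]-6:u[1]+7:3,u[0]].tolist())
z=lambda n,x,y,w,h,s: cv2.resize(I[n][y:y+h,x:x+w],None,fx=s,fy=s,interpolation=cv2.INTER_CUBIC)
A=z("scene",350,150,133,120,6)
cv2.imwrite("pics/c1.png",np.vstack([A[:,:]])[:600,:,::-1])
B=z("top",95,100,200,100,4);D=z("top",335,90,160,160,2)
M=np.zeros((400+160,800,3),np.uint8); M[:400]=B; 
M=np.zeros((600,800,3),np.uint8); M[:300,:600]=z("top",95,105,200,100,3); M[300:600,:480]=z("top",335,95,160,100,3)[:300]; M[300:540,480:]=z("top",335,165,160,80,2)[:240*1,:320].repeat(1,0) if 0 else 0
cv2.imwrite("pics/c2.png",M[:,:,::-1])
E
```

```text
scene blue [([247.4, 235.8], 62), ([207.0, 236.9], 65), ([171.1, 248.2], 83), ([385.6, 374.5], 57), ([342.5, 389.5], 16)] orange [([414.2, 196.1], 150)]
top blue [([299.7, 90.0], 113), ([380.1, 189.4], 69), ([452.6, 196.5], 66), ([418.1, 198.6], 66)] orange []
scene [[14, 242, 199], [14, 242, 198], [14, 243, 204], [14, 184, 97], [14, 196, 95]]
top [[12, 182, 188], [12, 181, 189], [12, 163, 128], [12, 144, 99], [13, 142, 99]]
```

View pics/c1.png

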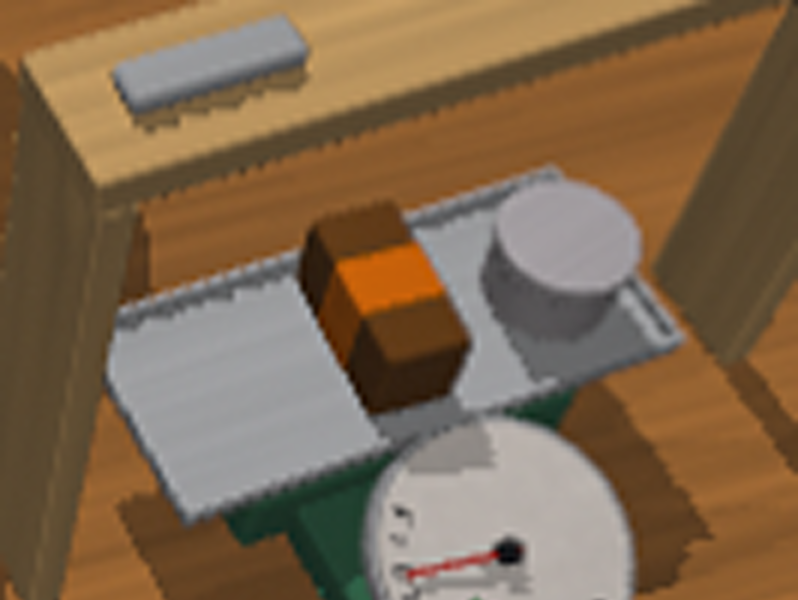

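View pics/c2.png

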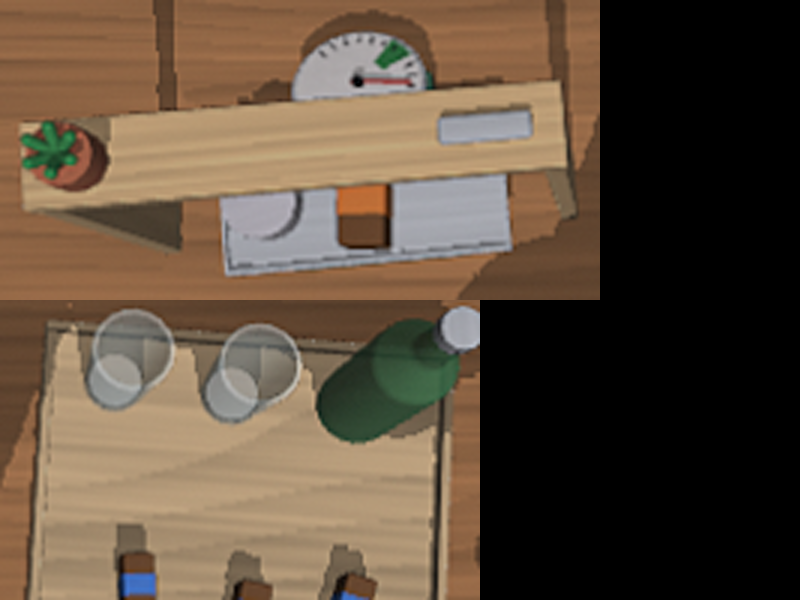

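The crops show the orange-banded bar mid-pan, with its top face in the scene at about (403,183)–(428,206). The tin's top centre is at (445,190), and the needle is about 0.7 rad past the green band, so the load is about 280 g and the pan floor about 57 mm high.

Run:
```python
from h import *
np.set_printoptions(precision=4,suppress=True)
s=lambda L:[(350+x/6,150+y/6) for x,y in L]
zf=.057
pc=plane("scene",s([(188,520),(682,338),(553,168),(112,322)]),zf+.005)[:,:2]; print("pan scene",pc.tolist(),"sides",[np.linalg.norm(pc[i]-pc[(i+1)%4]).round(3) for i in range(4)],pc.mean(0))
pt=plane("top",[(171,195.7),(265.3,187.7)],zf+.005)[:,:2];d=pt[0]-pt[1];L=np.linalg.norm(d);ey=d/L;ex=np.array([ey[1],-ey[0]]);print("pan top near edge",pt,L,"yaw",np.degrees(np.arctan2(ex[1],ex[0])),"centre",pt.mean(0)+.047*ex)
b=plane("scene",s([(318,213),(400,201),(470,338),(386,363)]),zf+.04)[:,:2]; print("bar top",b.tolist(),[np.linalg.norm(b[i]-b[(i+1)%4]).round(3) for i in range(4)],b.mean(0),"yaw",np.degrees(np.arctan2(*(b[2]+b[3]-b[0]-b[1])[::-1])))
bt=plane("top",[(95+336/3,105+215/3),(95+390/3,105+213/3)],zf+.04)[:,:2];print("bar top-view sides",bt)
print("tin",plane("scene",s([(568,241)]),zf+.036))
le=plane("top",[(95+22/3,105+208/3),(95+565/3,105+168/3),(95+560/3,105+80/3),(95+22/3,105+124/3)],.266)[:,:2];print("ledge",le.tolist(),le.mean(0),np.degrees(np.arctan2(*(le[0]-le[1])[::-1]))-90)
tc=np.vstack([plane("scene",[(278,200),(140,208),(130,357),(300,322)],.022),plane("top",[(344,230),(482,240),(487,110),(351,103)],.022)])[:,:2]
for t in(tc[:4],tc[4:]): print("tray",t.tolist(),[np.linalg.norm(t[i]-t[(i+1)%4]).round(3) for i in range(4)],t.mean(0),"yaw",np.degrees(np.arctan2(*(t[2]+t[3]-t[0]-t[1])[::-1])))
for a,c in(((247.4,235.8),(380.1,189.4)),((207,236.9),(418.1,198.6)),((171.1,248.2),(452.6,196.5))):
    print("bar",plane("scene",a,.025)[0],plane("top",c,.025)[0],*tri(a,c))
# brown+blue yaw from top
im=cv2.imread("pics/top0.png")
for c in((380,189),(418,199),(453,197)):
    p=im[c[1]-18:c[1]+18,c[0]-16:c[0]+16]; h=cv2.cvtColor(p,cv2.COLOR_BGR2HSV)
    m=(((h[...,2]<115)&(h[...,1]>130)&(h[...,0]<20))|((h[...,0]>100)&(h[...,1]>120))).astype(np.uint8)
    n,l,st,ce=cv2.connectedComponentsWithStats(m);i=1+np.argmax(st[1:,4]);q=np.argwhere(l==i)[:,::-1].astype(np.float32)
    print(c,st[i,4],cv2.minAreaRect(q))
```

```text
pan scene [[0.660053431976538, 0.12402611065606436], [0.6411260832821419, 0.34147991471890027], [0.54938274561753, 0.3341847374861915], [0.5688324765003036, 0.1301376565652034]] sides [np.float64(0.218), np.float64(0.092), np.float64(0.205), np.float64(0.091)] [0.6048 0.2325]
pan top near edge [[0.5463 0.3319]
 [0.5618 0.1153]] 0.2172359104001759 yaw 4.0808512790893055 centre [0.6009 0.2269]
bar top [[0.5658310517819674, 0.2125076054045736], [0.5696836778319188, 0.24561945452554793], [0.6361504294311581, 0.24186067952276344], [0.6372112393421898, 0.20695512030195254]] [np.float64(0.033), np.float64(0.067), np.float64(0.035), np.float64(0.072)] [0.6022 0.2267] yaw -3.8643348049451194
bar top-view sides [[0.5848 0.243 ]
 [0.5858 0.2028]]
tin [[0.6038 0.3016 0.093 ]]
ledge [[0.5689839923322183, 0.40186850143126307], [0.5902529924857254, 0.06476407256848635], [0.6471578348701955, 0.06732898013237656], [0.6220182146507018, 0.4032356724050338]] [0.6071 0.2343] 3.6101892370047324
tray [[0.4675446037428893, -0.06775993946350695], [0.39204790805966183, -0.39992555984607636], [0.74686874553236
[... 387 characters left out ...]
, np.float64(0.322), np.float64(0.339), np.float64(0.314)] [ 0.6047 -0.2502] yaw -4.884094898988374
bar [ 0.549  -0.1597  0.025 ] [ 0.5576 -0.1598  0.025 ] [ 0.5564 -0.1585  0.0367] 0.0013710516400019788
bar [ 0.5247 -0.2501  0.025 ] [ 0.5339 -0.2516  0.025 ] [ 0.5329 -0.2482  0.0377] 0.00046247315645405574
bar [ 0.5307 -0.3323  0.025 ] [ 0.5377 -0.3361  0.025 ] [ 0.5369 -0.3311  0.0353] 0.0031644618041172965
(380, 189) 221 ((16.5, 19.0), (20.0, 11.0), 90.0)
(418, 199) 229 ((15.429411888122559, 18.31764793395996), (12.256571769714355, 21.259185791015625), 12.528807640075684)
(453, 197) 243 ((14.150001525878906, 18.049999237060547), (12.965337753295898, 21.50348663330078), 18.434947967529297)
```

```bash
cat >> h.py <<'E'
TILT=np.radians(35)
def R(yaw,flip=1):
    c,s=np.cos(np.radians(yaw)),np.sin(np.radians(yaw))
    z=np.array([np.sin(TILT)*c,np.sin(TILT)*s,-np.cos(TILT)]); y=flip*np.array([-s,c,0.]); return np.c_[np.cross(y,z),y,z]
def ax(yaw): return np.array([np.cos(np.radians(yaw)),np.sin(np.radians(yaw)),0])
def back(p,r,d): return np.array(p)-r[:,2]*d
UP=np.array([0,0,1.])
SY=4.; PAN=np.array([.602,.2285,0]); TY=-4.9; TRAY=np.array([.6047,-.2502,0])
WP_S=np.array([.43,.20,.26]); WP_T=np.array([.43,-.20,.26])
def frame(o,yaw,x,y): a=ax(yaw); return o+a*x+np.array([-a[1],a[0],0])*y
def say(m): print(m,"t",round(arm.current_t(),2),"tcp",np.round(arm.current_ee_pos(),3),"w",round(arm.current_width(),4),"F",np.round(arm.current_force(),1))
E
cat > ik.py <<'E'
from h import *
np.set_printoptions(precision=1,suppress=True)
for f in(1,-1):
    p=np.array([.602,.225,.072])+.008*ax(-2)
    L=[("wpS",WP_S,0),("pre",back(p,R(-2),.13),-2),("grasp",p,-2),("wpT",WP_T,0),("tray",frame(TRAY,TY,.038,0)+.03*UP,TY),("bar1",(.561,-.158,.021),-5),("bar3",(.54,-.331,.021),-15),("p1",frame(PAN,SY,.0,-.057)+.08*UP,SY),("bar3 up",(.54,-.331,.15),-15)]
    for n,q,y in L: print(f,n,arm.solve_ik(q,R(y,f)))
E
python3 ik.py
```

```text
1 wpS [ 30.    3.2 118.8 -33.6  31.2 -35.2]
1 pre [ 26.7  20.1 113.3 -47.8  21.8 -20.1]
1 grasp None
1 wpT [ -52.6    3.2  118.8   41.8   43.2 -170.1]
1 tray [-35.   41.  106.8  86.7  16.8 158.1]
1 bar1 [-30.2  40.3 123.3 137.5  21.2 109.4]
1 bar3 [-46.7  40.7 115.1 110.1  18.7 132.1]
1 p1 None
1 bar3 up [ -46.7   25.3  110.4   53.5   22.  -168.2]
-1 wpS [ 30.    3.2 118.8 -33.6  31.2 144.8]
-1 pre [ 26.7  20.1 113.3 -47.8  21.8 159.9]
-1 grasp None
-1 wpT [-52.6   3.2 118.8  41.8  43.2   9.9]
-1 tray [-35.   41.  106.8  86.7  16.8 -21.9]
-1 bar1 [-30.2  40.3 123.3 137.5  21.2 -70.6]
-1 bar3 [-46.7  40.7 115.1 110.1  18.7 -47.9]
-1 p1 None
-1 bar3 up [-46.7  25.3 110.4  53.5  22.   11.8]
```

```bash
cat > ik.py <<'E'
import h
from h import *
np.set_printoptions(precision=0,suppress=True)
for t in(25,28,30,32,35):
    h.TILT=np.radians(t)
    for y in(-2,1,4,8):
        p=np.array([.602,.225,.072])+.008*ax(y)
        q1=frame(PAN,SY,0,-.057)+.08*UP; q2=frame(PAN,SY,0,-.007)+.08*UP
        print(t,y,[arm.solve_ik(a,h.R(y,-1)) for a in(p,p+.03*UP,back(p+.03*UP,h.R(y),.13),q1,q2)])
E
python3 ik.py
```

```text
25 -2 [array([ 20.,  34., 103., -25.,  22., 133.]), array([ 20.,  31., 101., -21.,  26., 129.]), array([ 22.,  18., 101., -16.,  40., 125.]), array([ 14.,  32., 106., -21.,  19., 124.]), array([ 20.,  33., 103., -25.,  22., 133.])]
25 1 [array([ 19.,  34., 103., -22.,  21., 127.]), array([ 19.,  31., 102., -18.,  24., 123.]), array([ 21.,  17., 101., -14.,  39., 119.]), array([ 13.,  32., 106., -17.,  18., 117.]), array([ 19.,  33., 104., -21.,  21., 127.])]
25 4 [array([ 18.,  34., 104., -18.,  19., 120.]), array([ 18.,  31., 102., -15.,  23., 117.]), array([ 20.,  17., 102., -11.,  38., 113.]), array([ 12.,  32., 107., -12.,  17., 109.]), array([ 18.,  32., 104., -18.,  20., 120.])]
25 8 [array([ 17.,  33., 104., -12.,  18., 110.]), array([ 17.,  31., 103., -10.,  22., 108.]), array([ 18.,  17., 102.,  -7.,  37., 105.]), array([ 11.,  32., 107.,  -5.,  17.,  97.]), array([ 17.,  32., 105., -12.,  19., 109.])]
28 -2 [array([ 21.,  34., 105., -36.,  18., 144.]), array([ 21.,  31., 104., -29.,  22., 138.]), array([ 24.,  17., 104., -21.,  35., 130.]), array([ 15.,  32., 108., -32.,  1
[... 2239 characters left out ...]
([ 22.,  16., 110., -22.,  25., 126.]), None, array([ 19.,  33., 110., -54.,  10., 157.])]
32 8 [array([ 18.,  34., 110., -49.,   7., 147.]), array([ 18.,  31., 109., -30.,  10., 128.]), array([ 20.,  15., 111., -16.,  23., 114.]), None, array([ 18.,  33., 111., -47.,   7., 145.])]
35 -2 [None, array([ 22.,  32., 109., -65.,  15., 175.]), array([ 27.,  17., 111., -40.,  26., 151.]), None, None]
35 1 [None, array([ 21.,  32., 110., -66.,  13., 172.]), array([ 25.,  16., 112., -37.,  23., 144.]), None, None]
35 4 [None, array([ 20.,  31., 110., -65.,  10., 168.]), array([ 23.,  16., 113., -32.,  20., 136.]), None, None]
35 8 [None, None, array([ 20.,  15., 114., -24.,  18., 123.]), None, None]
```

```bash
sed -i 's/radians(35)/radians(30)/; s/def R(yaw,flip=1)/def R(yaw,flip=-1)/' h.py
python3 - <<'E'
from h import *
np.set_printoptions(precision=1,suppress=True)
y=-2; r=R(y); p=np.array([.602,.225,.071])+.008*ax(y)
for n,q,a in[("wpS",WP_S,0),("wpT",WP_T,0),("tray",frame(TRAY,TY,.038,0)+.025*UP,TY),("bar1",(.561,-.158,.021),-5),("bar2",(.537,-.248,.021),-12),("bar3",(.54,-.331,.021),-15)]: print(n,arm.solve_ik(q,R(a)))
arm.move_to(WP_S,R(0)); say("wpS")
arm.grip(.056)
arm.move_to(back(p,r,.12),r); say("pre")
arm.move_l(back(p,r,.05),feed=.2); say("near")
for n in("scene","top"): cv2.imwrite(f"pics/{n}1.png",arm.snapshot(n)[:,:,::-1])
a=cv2.imread("pics/scene1.png")[150:260,340:490]; b=cv2.imread("pics/top1.png")[100:210,140:290]
cv2.imwrite("pics/m1.png",cv2.resize(np.hstack([a,b]),None,fx=2.6,fy=2.6,interpolation=cv2.INTER_CUBIC))
E
```

```text
wpS [ 27.6   3.4 115.  -22.9  36.6 133.1]
wpT [-48.9   3.4 115.   31.9  45.4  21.6]
tray [-33.6  40.6 103.1  56.4  16.7   9.4]
bar1 [-28.7  38.  119.4 114.2  12.7 -45.5]
bar2 [-38.2  38.2 117.9 104.9  13.2 -38.4]
bar3 [-45.   39.2 111.4  79.1  14.7 -15.3]
wpS t 2.83 tcp [0.4 0.2 0.3] w 0.0911 F [-0.3 -0.2  0.4]
pre t 4.18 tcp [0.6 0.2 0.2] w 0.0558 F [ 0.3 -0.1 -0.1]
near t 4.68 tcp [0.6 0.2 0.1] w 0.0557 F [ 0.1 -0.2  0.7]
```

View pics/m1.png

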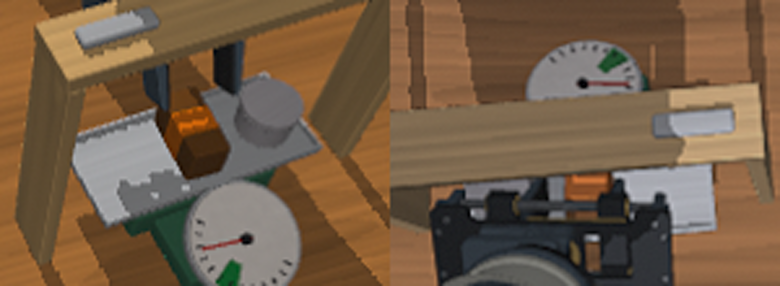

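The fingers straddle the orange bar (scene crop, tips near (160,105) and (228,90)) and there is a clear gap to the tin. I'll go down and grip.

Run:
```python
from h import *
y=-2; r=R(y); p=np.array([.602,.225,.071])+.008*ax(y)
arm.move_l(p,feed=.1); say("down")
arm.grip(.02); say("grip")
w=arm.current_width()
if .030<w<.042:
    arm.move_l(p+.026*UP,feed=.08); say("lift")
    q=back(p+.026*UP,r,.12); arm.move_l(q,feed=.2); say("out")
cv2.imwrite("pics/s2.png",arm.snapshot("scene")[:,:,::-1]);cv2.imwrite("pics/t2.png",arm.snapshot("top")[:,:,::-1])
a=cv2.imread("pics/s2.png")[100:280,330:530]
b=cv2.imread("pics/t2.png")[100:280,120:300]
cv2.imwrite("pics/m2.png",cv2.resize(np.hstack([a,b]),None,fx=2.1,fy=2.1,interpolation=cv2.INTER_CUBIC))
```

```text
down t 5.43 tcp [0.61  0.225 0.071] w 0.0561 F [0.1 0.3 0.3]
grip t 5.88 tcp [0.61  0.225 0.071] w 0.0357 F [0.4 1.1 0.3]
lift t 6.35 tcp [0.61  0.225 0.097] w 0.0355 F [ 0.9 -0.8 -2.3]
out t 7.1 tcp [0.55  0.227 0.2  ] w 0.0357 F [ 0.4  0.5 -1.9]
```

View pics/m2.png

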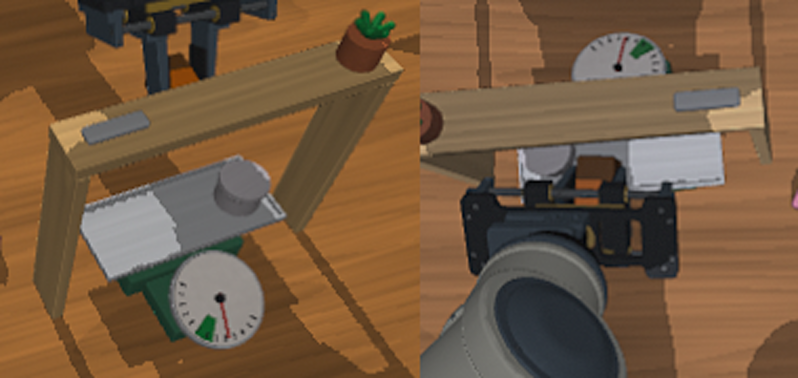

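The bar is held at 35.7 mm (its width), the tin stands alone on the pan, and the needle is now just short of the green band. Next is carrying it to the tray.

Run:
```python
from h import *
arm.move_to(WP_S,R(0)); arm.move_to(WP_T,R(-4)); say("wpT")
r=R(TY); p=frame(TRAY,TY,.036,0)+.025*UP
arm.move_to(p+.10*UP,r); arm.move_l(p+.01*UP,feed=.2); arm.move_l(p,feed=.04); say("set")
arm.grip(.05); say("rel")
arm.move_l(back(p,r,.10),feed=.25); say("up"); arm.sleep(.1)
for n in("scene","top"): cv2.imwrite(f"pics/{n}3.png",arm.snapshot(n)[:,:,::-1])
a=cv2.imread("pics/scene3.png")[170:370,120:310]; b=cv2.imread("pics/top3.png")[100:170,180:260]
# needle, dial close-up
M=np.zeros((420,800,3),np.uint8); A=cv2.resize(a,None,fx=2.1,fy=2.1,interpolation=cv2.INTER_CUBIC);B=cv2.resize(b,None,fx=5,fy=5,interpolation=cv2.INTER_CUBIC)
M[:A.shape[0],:A.shape[1]]=A; M[:350,400:800]=B; cv2.imwrite("pics/m3.png",M)
# needle angle on dial plane estimate (scene): red pixels, hub, green centre
for n in("scene","top"):
    im=cv2.imread(f"pics/{n}3.png")[:,:,::-1].copy()
    print(n,"red",blobs(im,(0,150,90),(4,255,255),4),blobs(im,(174,120,90),(180,255,255),4),"green",blobs(im,(60,150,60),(80,255,255),10))
```

```text
wpT t 9.69 tcp [ 0.43 -0.2   0.26] w 0.0358 F [ 0.6 -0.5 -2.2]
set t 11.69 tcp [ 0.641 -0.254  0.026] w 0.0358 F [ 0.6 -0.4 -0.6]
rel t 12.12 tcp [ 0.641 -0.253  0.025] w 0.0502 F [-0.5  0.4 -0.1]
up t 12.68 tcp [ 0.591 -0.249  0.112] w 0.0505 F [-0.6 -0.3 -0.5]
scene red [([435.5, 246.5], 6), ([436.8, 252.5], 4), ([438.0, 258.0], 5)] [] green [([507.6, 111.7], 121), ([427.9, 256.1], 60)]
top red [] [] green [([224.4, 123.5], 22), ([111.2, 148.5], 15), ([117.3, 151.2], 16), ([105.1, 151.9], 17), ([105.7, 158.6], 17), ([114.6, 159.8], 21)]
```

View pics/m3.png

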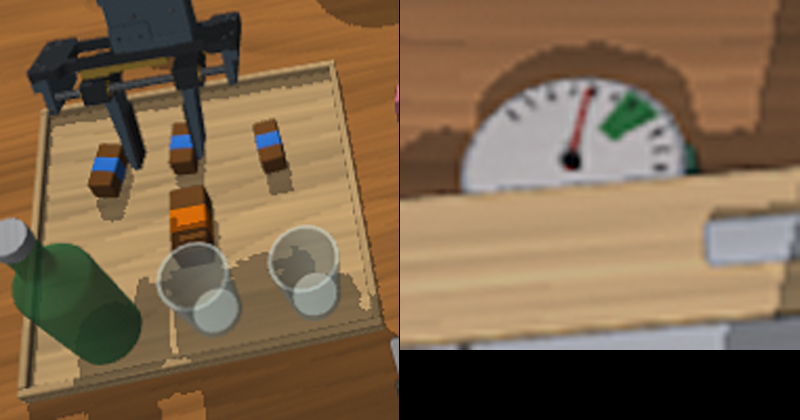

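The large bar lies in the tray strip between the small bars and the glasses. The needle is about 37° short of the green band's centre in both views, so about 0.91 rad or 111 g. One small bar might just be too light, so I place one and re-read.

```bash
cat >> h.py <<'E'
def place_small(c,yaw,py,zrel,z0=.0205):
    "pick small bar at c (xy), lay it on the pan at own y=py with TCP height zrel"
    r=R(yaw); p=np.r_[c,0]+.005*ax(yaw)+z0*UP
    arm.grip(.044)
    arm.move_to(back(p,r,.09),r); arm.move_l(back(p,r,.02),feed=.25); arm.move_l(p,feed=.06); say("at bar")
    arm.grip(.01); say("grip"); w=arm.current_width()
    if not .021<w<.032: arm.move_l(back(p,r,.1)); return False
    arm.move_l(p+.05*UP,feed=.15); arm.move_to(WP_T,R(-4)); arm.move_to(WP_S,R(0)); say("wpS")
    r=R(0); q=frame(PAN,SY,0,py)+zrel*UP
    arm.move_to(back(q+.022*UP,r,.11),r); arm.move_l(q+.022*UP,feed=.2); arm.move_l(q,feed=.05); say("on pan")
    arm.grip(.038); say("rel")
    arm.move_l(back(q,r,.12),feed=.15); say("out"); return True
E
python3 - <<'E'
from h import *
print(place_small((.5564,-.1585),-2,-.052,.085))
arm.move_to(WP_S,R(0)); arm.sleep(.8); say("wait")
for n in("scene","top"): cv2.imwrite(f"pics/{n}4.png",arm.snapshot(n)[:,:,::-1])
a=cv2.imread("pics/scene4.png")[140:290,340:490]; b=cv2.imread("pics/top4.png")[100:200,160:280]
M=np.zeros((400,800,3),np.uint8); A=cv2.resize(a,(400,400),interpolation=cv2.INTER_CUBIC);B=cv2.resize(b,(400,333),interpolation=cv2.INTER_CUBIC)
M[:,:400]=A; M[:333,400:800]=B; cv2.imwrite("pics/m4.png",M)
E
```

```text
at bar t 14.83 tcp [ 0.561 -0.159  0.021] w 0.0439 F [-0.4 -0.1  0.6]
grip t 15.25 tcp [ 0.561 -0.159  0.021] w 0.0256 F [-3.1 -0.9  7. ]
wpS t 18.73 tcp [0.43 0.2  0.26] w 0.0256 F [-0.   0.1 -1. ]
on pan t 20.62 tcp [0.606 0.177 0.086] w 0.0258 F [-0.2  0.  -0.4]
rel t 21.03 tcp [0.606 0.177 0.085] w 0.038 F [ 0.2 -0.2  0.5]
out t 21.98 tcp [0.546 0.177 0.188] w 0.038 F [-0.1 -0.3 -1. ]
True
wait t 23.39 tcp [0.43 0.2  0.26] w 0.0378 F [ 0.6 -0.1  0.4]
```

View pics/m4.png

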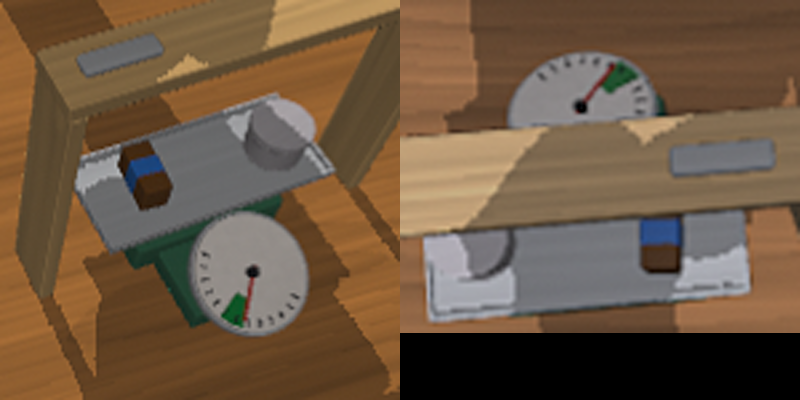

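The bar sits on the pan at own y of about -50 mm and the needle is near the low edge of the green band. To read it properly I'll fit the dial's ellipse, rectify it, and compare with the band's edges in frames 0, 3 and 4.

```bash
cat > needle.py <<'E'
import cv2,numpy as np,sys
def read(f,show=False):
    S=8; x0,y0=400,205
    im=cv2.imread(f)[y0:y0+70,x0:x0+70]; 
    im=cv2.resize(im,None,fx=S,fy=S,interpolation=cv2.INTER_CUBIC)
    h=cv2.cvtColor(im,cv2.COLOR_BGR2HSV).astype(int); H,Sa,V=h[...,0],h[...,1],h[...,2]
    dial=((Sa<45)&(V>110)).astype(np.uint8)
    c=max(cv2.findContours(cv2.morphologyEx(dial,cv2.MORPH_OPEN,np.ones((25,25))),0,1)[0],key=cv2.contourArea)
    e=cv2.fitEllipse(cv2.convexHull(c)); (cx,cy),(a,b),t=e
    t=np.radians(t); Q=np.array([[np.cos(t),np.sin(t)],[-np.sin(t),np.cos(t)]]); A=Q.T@np.diag([2/a,2/b])@Q
    yy,xx=np.mgrid[:im.shape[0],:im.shape[1]]
    w=lambda m,c0: (np.c_[xx[m],yy[m]]-c0)@A.T
    hub0=(V<60)&(np.hypot(*( (np.dstack([xx,yy])-[cx,cy])@A.T).transpose(2,0,1))<.25)
    hub=np.array([xx[hub0].mean(),yy[hub0].mean()])
    inside=np.hypot(*((np.dstack([xx,yy])-hub)@A.T).transpose(2,0,1)); 
    green=(H>45)&(H<90)&(Sa>100)&(inside<.92)&(inside>.3)
    red=((H<8)|(H>172))&(Sa>70)&(inside<.85)&(inside>.25)
    ang=lambda m:np.arctan2(*w(m,hub).T[::-1])
    g=ang(green); r=w(red,hub).mean(0); n=np.arctan2(r[1],r[0])
    lo,hi=np.percentile(g,[1,99])
    print(f,"ellipse",np.round([cx/S+x0,cy/S+y0,a/S,b/S],1),"hub",np.round(hub/S+[x0,y0],1),"band",np.round([lo,hi,hi-lo],3),"needle",round(n,3),"=> by centre",round(1.56+n-(lo+hi)/2,3),"by lo edge",round(1.33+n-lo,3),"hi",round(1.79+n-hi,3),"npx",green.sum()//64,red.sum()//64)
for f in sys.argv[1:]: read(f)
E
python3 needle.py pics/scene0.png pics/scene1.png pics/s2.png pics/scene3.png pics/scene4.png
python3 - <<'E'
import cv2
im=cv2.imread("pics/scene4.png")[215:270,408:460]; cv2.imwrite("pics/n4.png",cv2.resize(im,None,fx=10,fy=10,interpolation=cv2.INTER_NEAREST))
E
```

```text
pics/scene0.png ellipse [433.5 242.5  43.1  47.7] hub [434.8 242.1] band [1.824 2.231 0.407] needle 2.897 => by centre 2.429 by lo edge 2.402 hi 2.456 npx 67 20
pics/scene1.png ellipse [434.  241.2  40.2  46.1] hub [434.8 242. ] band [1.831 2.203 0.372] needle 2.86 => by centre 2.403 by lo edge 2.359 hi 2.447 npx 52 20
pics/s2.png ellipse [433.8 241.5  41.1  46. ] hub [434.7 242.1] band [1.821 2.204 0.383] needle 1.385 => by centre 0.932 by lo edge 0.894 hi 0.97 npx 56 23
pics/scene3.png ellipse [433.6 242.7  43.3  47.4] hub [434.6 242.1] band [1.812 2.222 0.41 ] needle 1.359 => by centre 0.902 by lo edge 0.877 hi 0.927 npx 68 24
pics/scene4.png ellipse [433.8 241.4  40.6  46. ] hub [434.7 242. ] band [1.847 2.198 0.351] needle 1.763 => by centre 1.3 by lo edge 1.246 hi 1.355 npx 48 17
```

View pics/n4.png

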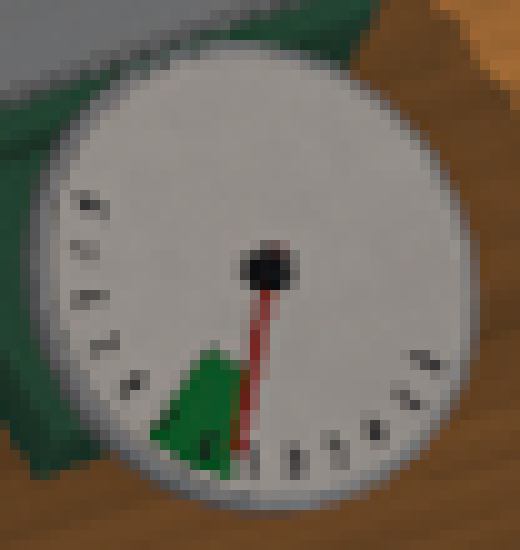

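By these fits the needle is at about 1.30–1.33 rad, on the band's lower edge, so one bar doesn't put it reliably inside. The bar added 0.40 rad (about 49 g), so a second should bring it to about 1.68–1.78, inside the band. I'll place bar 2 midway between the first bar and the tin.

```bash
python3 - <<'E'
from h import *
im=cv2.imread("pics/scene4.png")[:,:,::-1].copy()
for c,a in blobs(im,*BLUE):
    if 340<c[0]<420 and c[1]<230: print("bar on pan",c,plane("scene",c,.096)[0].round(4),"target",frame(PAN,SY,0,.003).round(4))
print(place_small((.5329,-.2482),-11,.003,.0815))
arm.move_to(WP_S,R(0)); arm.sleep(1.); say("wait")
for n in("scene","top"): cv2.imwrite(f"pics/{n}5.png",arm.snapshot(n)[:,:,::-1])
a=cv2.imread("pics/scene5.png")
M=np.zeros((400,800,3),np.uint8); M[:,:400]=cv2.resize(a[140:290,340:490],(400,400),interpolation=cv2.INTER_CUBIC); M[:,400:]=cv2.resize(a[170:370,110:310],(400,400),interpolation=cv2.INTER_CUBIC); cv2.imwrite("pics/m5.png",M)
E
python3 needle.py pics/scene5.png
```

```text
bar on pan [392.9, 202.9] [0.6039 0.1704 0.096 ] target [0.6018 0.2315 0.    ]
at bar t 26.99 tcp [ 0.538 -0.249  0.021] w 0.0439 F [-1.6  0.8 -1. ]
grip t 27.41 tcp [ 0.538 -0.249  0.021] w 0.026 F [-3.4 -0.6  7.5]
wpS t 30.83 tcp [0.43 0.2  0.26] w 0.0258 F [-0.7 -0.1 -0.8]
on pan t 32.73 tcp [0.602 0.232 0.082] w 0.0256 F [-0.4  0.9 -0.9]
rel t 33.13 tcp [0.602 0.232 0.082] w 0.0379 F [ 0.  -0.2  0.4]
out t 34.08 tcp [0.542 0.231 0.185] w 0.0378 F [-0.2  0.2 -0.2]
True
wait t 35.69 tcp [0.43 0.2  0.26] w 0.0382 F [-0.9  0.9 -0.2]
pics/scene5.png ellipse [434.  241.2  40.1  46. ] hub [434.7 242. ] band [1.825 2.151 0.326] needle 2.128 => by centre 1.7 by lo edge 1.633 hi 1.767 npx 34 13
```

View pics/m5.png

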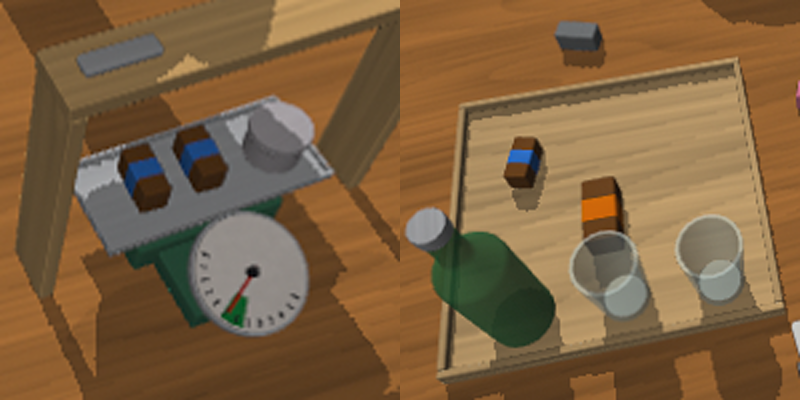

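Both bars and the tin stand on the pan. The needle lies on green; against the unobscured band centre of 2.017 it reads 2.128, so about 1.67 rad. The large bar and bar 3 lie on the tray, the bottle and glasses are where they were, and the gripper is clear. I'm handing it in.

```bash
python3 -c "
from h import *
arm.sign_off(); say('done')"
```

```text
the job is handed in; nothing more can be done
the job is handed in; nothing more can be done
```

The job is handed in: the large orange-banded bar lies on the tray and two small blue-banded bars are on the pan beside the tin. The third small bar stays on the tray. I last read the clock at about 36 s of the 72 s allowed.

**Needle:** my last reading was about 1.67 rad, against a green band of 1.33 to 1.79. The fits by band centre and by either edge ranged from 1.63 to 1.77, because the needle covers part of the band.

**Why two bars:** with one bar the estimates ran from 1.25 to 1.36 rad, with the best values at 1.30 to 1.33. That is right on the band's lower edge and too close to call, so I added the second.

**Other checks:** in the last picture the tin stood upright, the bottle and glasses looked unmoved, and the gripper was clear of everything. The wrist briefly read about 7 N as the gripper closed on each small bar, well under the limits, and I did not look into the cause.

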